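Heft the sugar tins and hold up the full one

ROBOT

A 6-joint arm with a two-finger parallel gripper is mounted at the origin on a cart in front of the work surface, level with it; the furniture and walls round the work are solid. World frame = base frame: x ahead of the robot, y to its left, z up, the work surface at z = 0. Lengths are in m, angles in rad, forces in N, time in s.
With the tool pointing down it reaches from about 0.35 to 0.775 m from the base axis. Payload 7.3 kg.
Tool frame: the origin (TCP) lies on the centre line of the jaws, within the pads' length; the fingertips stand 17 mm ahead of it and the grasp point (between the pads) lies 2 mm behind it (robot.tcp_to_tips is the distance from the TCP to the fingertips, in m); z points along the fingers, y is the line along which they close (so a half turn about z gives the same grasp; the last joint's range is limited). The gripper opens to 92 mm and grips with 3 to 60 N. Pads are 19 mm wide; open, the fingers measure 130 mm over their backs; the gripper's body (75 mm by 190 mm) begins 47 mm behind the grasp point.
Start: joints at [-1.387, 0.342, 1.524, -0, 1.275, -0.146], TCP at [0.17, -0.497, 0.244] pointing down, gripper open.
Joint ranges: [-2.53, 2.53], [-0.77, 2.02], [0.04, 2.7], [-1, 4.14], [0.28, 2.66], [-3.11, 3.11]. Speed limits (rad/s): [2.57, 2.57, 3.14, 3.14, 3.14, 3.14].

INTERFACE

Orientations are given as [roll, pitch, yaw] about the fixed x, y, z axes, in that order (R = Rz(yaw) Ry(pitch) Rx(roll)).
In Python, from cell import robot gives the robot as it stands. The module is installed in compiled form; this text tells all that it offers.
- The arm moves only by the tool carry_out, never from a script. Its argument "commands" is a list of rows, each a list of 3 entries, a list of its own where there are three numbers: the shift along the tool's x, y, z in m, then the turn about the tool's z in rad, then the opening, from 0 (shut) to 1 (fully open). In form: [[[dx, dy, dz], yaw, claw], ...]. A call has 1 to 20 rows; each row shifts and turns the commanded pose from where the row before left it, along the tool's axes as they then stand; what a row does not reach is not made up. A row lasts 1/8 s, in which the tool goes at most 62.5 mm and 10.7 degrees, less where a joint would pass 70% of its speed; a pose out of reach is approached as far as the arm can. A call is refused whole if a number of a shift passes 0.0625 or a number of a turn 0.188, either way. A call with a gripper value outside its range is refused whole. The fingers move at their own pace and stop on an object; "newtons" is the grip in N (left out, the last holds). Time passes only in rows, so rows that do not move let the fingers close. It gives the time, the measured TCP pose, the force, the opening and the grip force at its end, in the units of the state.
- robot.observe(): the state, without advancing time (a new reading comes with each control period).
- robot.read_camera(name): name is "scene" or "top" or "wrist"; returns a dict with "pixels" (384x512x3 uint8, red, green, blue), "fx", "fy", "cx", "cy" (pixels), "view" (4x4, takes a point from world to camera coordinates); the wrist camera has in their place "T_tool_cam" (4x4, takes a point from camera to tool coordinates, whose origin is the TCP and whose axes are the flange's). Camera axes: x right, y up, looking along -z (the intrinsics and any distortion apply to the point x, -y, -z); pixel columns grow to the right and rows downward; lengths in m; the calibration is good to about 2 mm. The wrist camera is an equidistant fisheye: a pixel r from the principal point sees the ray r / f radians off the axis. A picture is of the moment at which its call begins: read the wrist's pose just before it. There is no depth.
- robot.hand_in(): hands the job in; it is judged then, once.
Trained networks look in a picture, given as the dict that the camera call returned (one of the last four; its "shot" number tells which), for a name from the list of things; names that differ only in an ending like _2 or _b are one class to them, and where a whole thing is asked for, a point or a joint stands for the part that bears it (a point fixed in the world has none). Each returns a list of dicts, best first, with "p" (0 to 1); they miss things now and then, are a little off and sometimes report something else, mostly with a low value. They report only what shows in the picture. A call takes as long as a camera call. They do not tell look-alikes from the thing itself.
- robot.find_in(picture, name): "at" ([column, row] in pixels, amid what is visible of it).
- robot.tip_of(picture, name): "at" ([column, row] in pixels: a listed point, or the origin of a listed thing).
The state is a dict: "time": time; "qpos": joint angles; "qvel": joint speeds; "joint_efforts": joint torques, N m; "tool_pos": TCP position; "tool_rot": TCP orientation; "contact_force": force on the tool from outside, world axes, zero at the start; "torque": the same for the moment, N m; "opening": finger opening in m; "grip_force": force on a finger pad.
Only numpy, scipy, OpenCV 4.12 (cv2) and the standard library are available. Lean on these libraries where they do the work, as an engineer would, in place of code of your own. Each camera call takes 0.05 s, during which the arm holds its last target. There are 200 camera calls.

TASK

One of the three closed sugar tins on the worktop is full and clearly the heaviest; they look alike, so heft them to find out which. Put the two lighter, part-used tins away upright in the two recesses of the oak stand, and finish with the full tin in the gripper, held up still and upright a good 15 cm clear of the worktop, ready for me to take: do not put it down or let it go at the end. Do not tip any tin over, and leave the mug, bowl and shaker where they are.

Things in the scene. Friction and masses are not known exactly. Their poses are not given: they have to be found in the camera images.
- tin_a_center (a point): centre (half-way up, on the axis) of one of three outwardly identical closed sugar tins, round, straight-sided, 62 mm across, 80 mm tall: white enamelled steel, fixed oak lid (top 18 mm) flush with the side; z up along its axis. Stands upright on the bare worktop. Can be gripped across the side 25 to 70 mm up. Weight differs, see its body.
- tin_b_center (a point): centre (half-way up, on the axis) of one of three outwardly identical closed sugar tins, round, straight-sided, 62 mm across, 80 mm tall: white enamelled steel, fixed oak lid (top 18 mm) flush with the side; z up along its axis. Stands upright on the bare worktop. Can be gripped across the side 25 to 70 mm up. Weight differs, see its body.
- tin_c_center (a point): centre (half-way up, on the axis) of one of three outwardly identical closed sugar tins, round, straight-sided, 62 mm across, 80 mm tall: white enamelled steel, fixed oak lid (top 18 mm) flush with the side; z up along its axis. Stands upright on the bare worktop. Can be gripped across the side 25 to 70 mm up. Weight differs, see its body.
- tin_a: the same tin as tin_a_center; origin at the centre of its underside, z up along its axis. Of the three tins the full one weighs 0.38 to 0.46 kg in all, the two part-used ones 0.17 to 0.27 kg each; which is which changes every time.
- tin_b: the same tin as tin_b_center; origin at the centre of its underside, z up along its axis. Of the three tins the full one weighs 0.38 to 0.46 kg in all, the two part-used ones 0.17 to 0.27 kg each; which is which changes every time.
- tin_c: the same tin as tin_c_center; origin at the centre of its underside, z up along its axis. Of the three tins the full one weighs 0.38 to 0.46 kg in all, the two part-used ones 0.17 to 0.27 kg each; which is which changes every time.
- stand: oak block 100 x 216 x 26 mm on rubber feet, fixed to the worktop, with two round recesses 110 mm apart along its long side; origin at the centre of its underside, y along its long side, z up.
- well_left (a point): centre of the floor of the stand's +y (left) round recess, 10 mm above the worktop; the recess is 71 mm wide with a 3 mm chamfered mouth and 16 mm deep (mouth 26 mm above the worktop), so a tin of 62 mm goes in with 4.5 mm to spare all round and its centre is then 50 mm above the worktop.
- well_right (a point): centre of the floor of the stand's -y (right) round recess, 10 mm above the worktop; the recess is 71 mm wide with a 3 mm chamfered mouth and 16 mm deep (mouth 26 mm above the worktop), so a tin of 62 mm goes in with 4.5 mm to spare all round and its centre is then 50 mm above the worktop.
- spotted_mug: white mug with dark spots, 82 x 114 x 91 mm, behind the tins. A bystander: stays where it is. Origin at the centre of its underside.
- bowl: low china bowl, 135 mm across and 46 mm tall, behind the stand. A bystander: stays where it is. Origin at the centre of its underside.
- shaker: small china shaker, 42 mm across and 64 mm tall, behind the tins. A bystander: stays where it is. Origin at the centre of its underside.
There are look-alikes about, which are no part of the job. There is more than one size of the stand; the job needs the larger.

How it is judged:
By the outcome, as a careful person would: the job done as asked, in the order asked, and still so for the second after the job is handed in, while the arm keeps its last pose, push and grip.
It also fails if it takes over 72 s, if anything falls off the work surface, if the arm or the gripper's body presses on something with over 40 N, if the wrist force passes 120 N, or if a joint passes its speed limit or range.

## Working session

There is one attempt and no reset: what is moved stays moved. The work goes in short steps, Python scripts to look and compute and a tool call to move; the robot and the scene stay as the last step left them, time stands still between calls to the robot, and variables do not carry over. Pictures are saved under pics/ and viewed, at most 13 in all, crops included, and the job is handed in when it is done.

Besides the shell and the picture viewer there is one more tool, called after "Call:" as name(argument=value, ...), one argument or row to a line, values as JSON. carry_out: Moves the arm, as the interface text tells. Its arguments: {"type":"object","properties":{"commands":{"type":"array"},"newtons":{"type":"number"}},"required":["commands"]}

```bash
mkdir -p pics
cat > h.py <<'E'
import numpy as np, cv2
from cell import robot
def ray(pic,uv,obs=None):
    "world ray (origin, dir) of a pixel"
    x=(uv[0]-pic["cx"])/pic["fx"]; y=(uv[1]-pic["cy"])/pic["fy"]
    if "view" in pic:
        T=np.linalg.inv(np.array(pic["view"])); d=np.array([x,-y,-1])
    else:
        th=np.hypot(x,y); s=np.sin(th)/th if th>1e-9 else 1
        d=np.array([x*s,-y*s,-np.cos(th)])
        from scipy.spatial.transform import Rotation as R
        W=np.eye(4); W[:3,:3]=R.from_euler('xyz',obs["tool_rot"]).as_matrix(); W[:3,3]=obs["tool_pos"]
        T=W@np.array(pic["T_tool_cam"])
    d=T[:3,:3]@d
    return T[:3,3],d/np.linalg.norm(d)
def at_z(r,z): return r[0]+r[1]*(z-r[0][2])/r[1][2]
def meet(rs):
    A=np.zeros((3,3));b=np.zeros(3)
    for o,d in rs:
        P=np.eye(3)-np.outer(d,d);A+=P;b+=P@o
    x=np.linalg.solve(A,b)
    return x,[np.linalg.norm(np.cross(x-o,d)) for o,d in rs]
E
cat > a.py <<'E'
from h import *
np.set_printoptions(precision=3,suppress=True)
print(robot.observe())
ims=[]
for c in ["scene","top"]:
    p=robot.read_camera(c); ims.append(p["pixels"])
    print(c,{k:np.round(v,3).tolist() for k,v in p.items() if k not in("pixels",) and not isinstance(v,str)})
    for n,z in [("tin_a_center",.04),("stand",0),("well_left",.01),("well_right",.01),("spotted_mug",0),("bowl",0),("shaker",0)]:
        for d in robot.tip_of(p,n):
            print(n,np.round(d["at"],1),round(d["p"],2),at_z(ray(p,d["at"]),z))
cv2.imwrite("pics/st.png",cv2.cvtColor(cv2.resize(ims[0],(800,600)),cv2.COLOR_RGB2BGR))
cv2.imwrite("pics/tp.png",cv2.cvtColor(cv2.resize(ims[1],(800,600)),cv2.COLOR_RGB2BGR))
E
python3 a.py
```

```text
{'time': 0.0, 'qpos': array([-1.387,  0.343,  1.525,  0.   ,  1.275, -0.146]), 'qvel': array([-0.   , -0.001, -0.001,  0.002, -0.   ,  0.001]), 'joint_efforts': array([  0.001, -43.124, -24.422,   0.072,   0.056,  -0.   ]), 'tool_pos': array([ 0.17 , -0.496,  0.243]), 'tool_rot': array([-3.14, -0.  ,  0.33]), 'contact_force': array([-0.356, -0.859, -0.969]), 'torque': array([-0.024,  0.055, -0.006]), 'grip_force': 0.0, 'opening': 0.09168444668939091}
scene {'fx': 446.987, 'fy': 446.987, 'cx': 255.873, 'cy': 189.661, 'view': [[-0.743, -0.669, 0.019, 0.47], [0.323, -0.333, 0.886, -0.2], [-0.587, 0.664, 0.464, -1.122], [0.0, 0.0, 0.0, 1.0]], 'shot': 1}
tin_a_center [294.4 198.2] 0.67 [0.454 0.025 0.04 ]
tin_a_center [223.6 239.7] 0.45 [0.449 0.329 0.04 ]
stand [175.2 283.6] 0.96 [0.443 0.495 0.   ]
stand [239.  233.1] 0.69 [0.484 0.235 0.   ]
well_left [221.  237.9] 0.68 [0.493 0.297 0.01 ]
well_left [159.4 282.7] 0.59 [0.462 0.525 0.01 ]
well_right [194.9 279.3] 0.93 [0.412 0.46  0.01 ]
well_right [259.4 228.5] 0.55 [0.449 0.19  0.01 ]
spotted_mug [252.7 175. ] 0.98 [ 0.709 -0.068  0. 
[... 347 characters left out ...]
0.201, 0.9, -1.57], [0.0, 0.0, 0.0, 1.0]], 'shot': 2}
tin_a_center [358.7 168.5] 0.7 [ 0.469 -0.296  0.04 ]
tin_a_center [284.5 204. ] 0.56 [0.471 0.013 0.04 ]
stand [165.2 276.2] 0.95 [0.439 0.49  0.   ]
stand [225.4 234.3] 0.79 [ 0.48   0.243 -0.   ]
well_left [214.1 231.8] 0.93 [0.503 0.275 0.01 ]
well_left [153.8 270.4] 0.59 [0.472 0.516 0.01 ]
well_right [246.  231.3] 0.83 [0.452 0.176 0.01 ]
well_right [175.4 279.8] 0.76 [0.408 0.464 0.01 ]
spotted_mug [275.1 141.4] 0.8 [ 0.733 -0.094  0.   ]
spotted_mug [313.5 139.6] 0.53 [ 0.671 -0.229  0.   ]
spotted_mug [214.1 176.8] 0.16 [0.703 0.181 0.   ]
bowl [214.3 178.9] 0.7 [0.695 0.184 0.   ]
shaker [311.  141.4] 0.63 [ 0.669 -0.216  0.   ]
```

View pics/st.png

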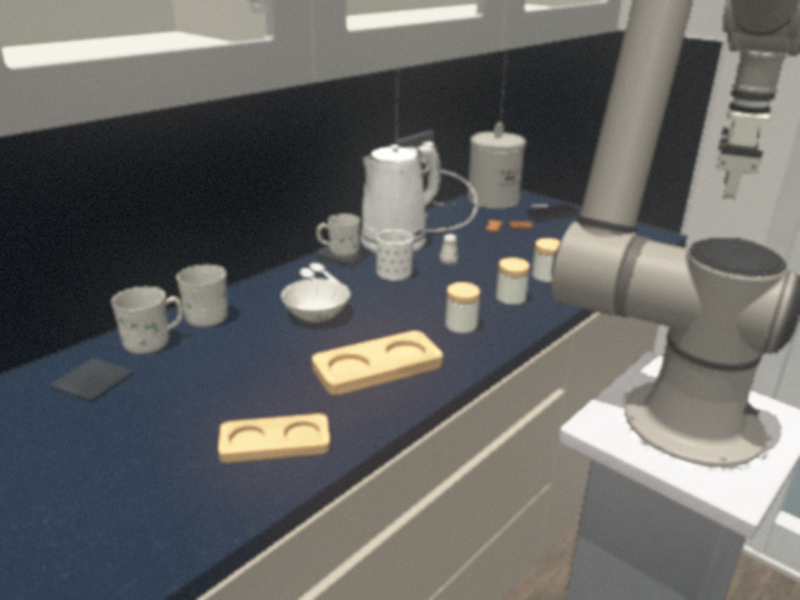

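View pics/tp.png

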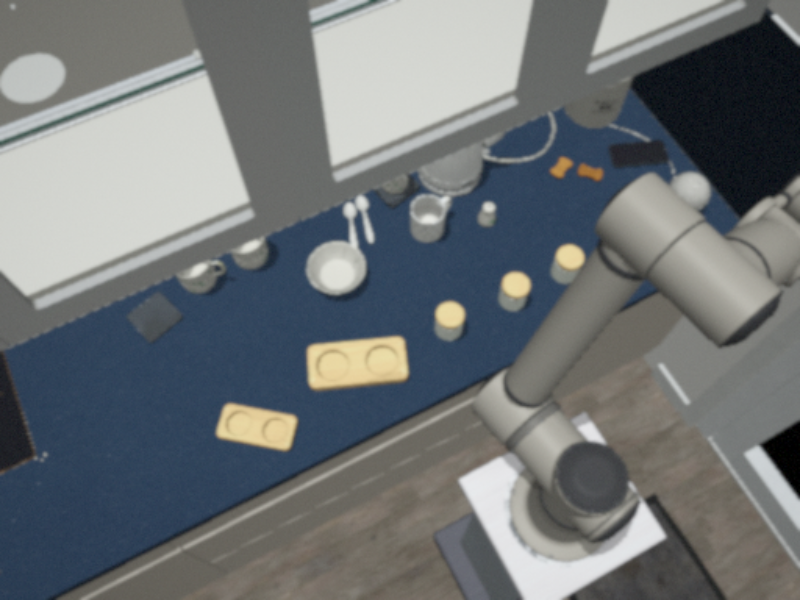

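The scene shows three white tins with oak lids at 800-px positions (462,307), (513,281) and (547,260). In the top view they are at (450,320), (515,291) and (569,263).

There are two stands:
- **A:** scene (377,361), top (357,362), with recesses about 111 mm apart.
- **B:** scene (274,437), top (257,427), with recesses about 82 mm apart.

A fits the 110 mm text, so it is the larger one. I'll confirm it in an enlarged crop.

```bash
cat > b.py <<'E'
from h import *
np.set_printoptions(precision=3,suppress=True)
R={}
for c in ["scene","top"]:
    p=robot.read_camera(c)
    hsv=cv2.cvtColor(p["pixels"],cv2.COLOR_RGB2HSV)
    m=cv2.inRange(hsv,(10,80,110),(30,255,255))
    n,l,s,ce=cv2.connectedComponentsWithStats(m)
    for i in range(1,n):
        if s[i,4]>60: print(c,s[i],ce[i],at_z(ray(p,ce[i]),.075))
    if c=="top":
        cv2.imwrite("pics/crop.png",cv2.cvtColor(cv2.resize(p["pixels"][130:300,130:390],None,fx=3,fy=3,interpolation=cv2.INTER_CUBIC),cv2.COLOR_RGB2BGR))
    R[c]=(p,[ce[i] for i in range(1,n) if s[i,4]>60])
E
python3 b.py
```

```text
scene [343 153  15  10  88] [350.045 157.682] [ 0.456 -0.29   0.075]
scene [319 165  20  12 127] [328.63  170.913] [ 0.449 -0.147  0.075]
scene [286 181  21  13 136] [296.066 187.89 ] [0.452 0.023 0.075]
scene [ 200  212   83   41 1483] [241.139 232.519] [0.403 0.312 0.075]
scene [ 140  265   71   31 1400] [176.512 279.494] [0.376 0.538 0.075]
top [352 100  14  14 114] [358.737 106.675] [ 0.682 -0.426  0.075]
top [370 105  16  11 107] [377.467 109.822] [ 0.637 -0.481  0.075]
top [199 219  62  31 795] [227.158 237.226] [0.44  0.251 0.075]
top [140 259  50  29 697] [167.636 272.841] [0.42  0.475 0.075]
```

View pics/crop.png

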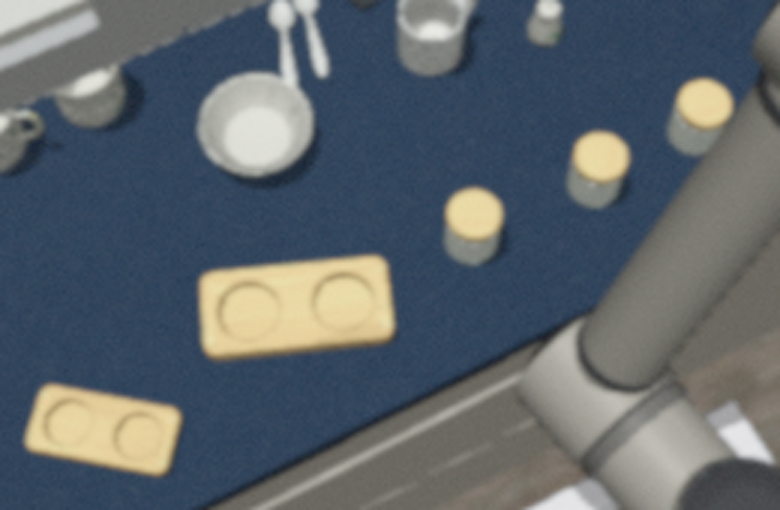

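The crop confirms it: the large stand is at crop (297,306) with wide recesses, and the small one at (103,428) is the look-alike. The tins are at crop (474,225), (599,168) and (702,115). I'll move above the tins with the jaws turned radially.

Call:
carry_out(
  commands=[
    [[0, 0, -0.013], -0.177, 1],
    [[0, 0, -0.013], -0.177, 1],
    [[0, 0, -0.013], -0.177, 1],
    [[0, 0, -0.013], -0.177, 1],
    [[0, 0, -0.013], -0.177, 1],
    [[0, 0, -0.013], -0.177, 1],
    [[0, 0, -0.013], -0.177, 1],
    [[0.036, 0.026, 0], 0, 1],
    [[0.036, 0.026, 0], 0, 1],
    [[0.036, 0.026, 0], 0, 1],
    [[0.036, 0.026, 0], 0, 1],
    [[0.036, 0.026, 0], 0, 1],
    [[0.036, 0.026, 0], 0, 1],
    [[0.036, 0.026, 0], 0, 1],
    [[0.036, 0.026, 0], 0, 1],
    [[0.036, 0.026, 0], 0, 1],
    [[0.036, 0.026, 0], 0, 1],
    [[0, 0, 0], 0, 1],
  ],
)

```text
time: 3.15
tool_pos: [0.4318, -0.1352, 0.3347]
tool_rot: [3.141, -0.0, 1.573]
contact_force: [0.7, 1.1, -0.0]
opening: 0.0917
grip_force: 0.0
```

```bash
cat > w.py <<'E'
from h import *
import sys,json
np.set_printoptions(precision=4,suppress=True)
o=robot.observe(); p=robot.read_camera("wrist")
print(o["time"],o["tool_pos"],o["tool_rot"],o["qpos"],o["contact_force"])
cv2.imwrite(f"pics/{sys.argv[1]}.png",cv2.cvtColor(p["pixels"],cv2.COLOR_RGB2BGR))
for n,z in [("tin_a_center",.04),("well_left",.01),("well_right",.01)]:
    for d in robot.tip_of(p,n):
        print(n,np.round(d["at"],1),round(d["p"],2),at_z(ray(p,d["at"],o),z))
m=cv2.inRange(cv2.cvtColor(p["pixels"],cv2.COLOR_RGB2HSV),(10,80,110),(30,255,255))
n,l,s,ce=cv2.connectedComponentsWithStats(m)
for i in range(1,n):
    if s[i,4]>150: print(s[i],ce[i],at_z(ray(p,ce[i],o),.08))
E
python3 w.py w1
```

```text
3.15 [ 0.4318 -0.1352  0.3347] [ 3.1413 -0.0004  1.5731] [-0.4733  0.1461  1.5349  0.0005  1.4605 -0.4757] [ 0.7478  1.1403 -0.0019]
tin_a_center [279.   60.1] 0.58 [0.4543 0.0113 0.04  ]
tin_a_center [281.1 261. ] 0.18 [ 0.4623 -0.3049  0.04  ]
[259 181  44  20 495] [283.2061 190.0182] [ 0.4597 -0.172   0.08  ]
[103 232  21  45 470] [111.0511 254.1532] [ 0.1818 -0.2824  0.08  ]
[402 232  22  45 502] [414.6116 253.9283] [ 0.6819 -0.2804  0.08  ]
[ 250  275  234   27 1045] [380.201  290.8498] [ 0.6304 -0.348   0.08  ]
[374 351  14  33 237] [381.7342 367.3418] [ 0.681 -0.555  0.08 ]
```

View picture.

View pics/w1.png

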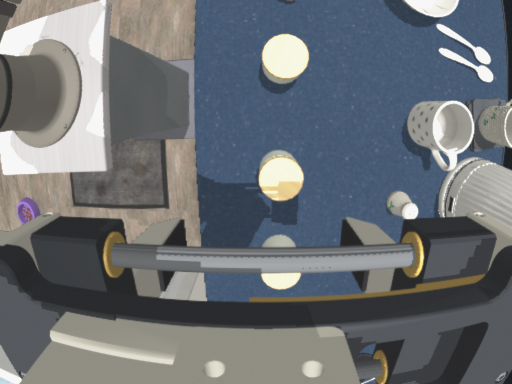

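The wrist view shows the tin lids at (286,56), (281,179) and (281,268), the last partly behind the jaw. The mug is at (440,130) and the shaker at (402,205), both well clear. Next I'll fit the lid circles and then look over the stand.

Call:
carry_out(
  commands=[
    [[0.05, 0.005, 0], 0, 1],
    [[0.05, 0.005, 0], 0, 1],
    [[0.05, 0.005, 0], 0, 1],
    [[0, 0, 0], 0, 1],
    [[0, 0, 0], 0, 1],
  ],
)

```text
time: 3.98
tool_pos: [0.446, 0.0116, 0.3347]
tool_rot: [3.142, 0.001, 1.568]
contact_force: [0.3, -0.8, -0.6]
opening: 0.0918
grip_force: 0.0
```

```bash
cat > c.py <<'E'
from h import *
np.set_printoptions(precision=4,suppress=True)
p1=cv2.cvtColor(cv2.imread("pics/w1.png"),cv2.COLOR_BGR2RGB)
o1=dict(tool_pos=np.array([.4318,-.1352,.3347]),tool_rot=[3.1413,-.0004,1.5731])
o=robot.observe(); p=robot.read_camera("wrist")
cv2.imwrite("pics/w2.png",cv2.cvtColor(p["pixels"],cv2.COLOR_RGB2BGR))
print(o["time"],o["tool_pos"],o["tool_rot"])
P1=dict(p);P1["pixels"]=p1
for P,O in((P1,o1),(p,o)):
    hsv=cv2.cvtColor(P["pixels"],cv2.COLOR_RGB2HSV)
    m=cv2.inRange(hsv,(12,35,140),(36,255,255)); m[:, :200]=0; m[300:]=0
    m=cv2.morphologyEx(m,cv2.MORPH_CLOSE,np.ones((5,5)))
    n,l,s,ce=cv2.connectedComponentsWithStats(m)
    for i in range(1,n):
        if s[i,4]>300:
            c=max(cv2.findContours((l==i).astype('u1')if 0 else (l==i).astype(np.uint8),0,1)[0],key=len)
            e=cv2.fitEllipse(c)
            print(s[i],np.round(e[0],1),np.round(e[1],1),at_z(ray(P,e[0],O),.08),at_z(ray(P,e[0],O),.026))
for n,z in [("well_left",.01),("well_right",.01),("tin_a_center",.04)]:
    for d in robot.tip_of(p,n): print(n,np.round(d["at"],1),round(d["p"],2),at_z(ray(p,d["at"],o),z))
E
python3 c.py
```

```text
3.975 [0.446  0.0116 0.3347] [3.1416 0.0008 1.568 ]
[259 156  45  45 793] [280.6 177.9] [44.4 44.6] [ 0.4558 -0.155   0.08  ] [ 0.4592 -0.1672  0.026 ]
[ 227    0   97   86 5549] [273.7  37.8] [ 73.5 103.1] [0.4602 0.1817 0.08  ] [0.4621 0.1953 0.026 ]
[ 252  140   45   46 1614] [273.8 162.9] [44.2 44.7] [0.4604 0.0122 0.08  ] [0.4624 0.0027 0.026 ]
[251 273  39  16 487] [270.2 279.6] [15.8 39.9] [ 0.4567 -0.17    0.08  ] [ 0.4582 -0.2043  0.026 ]
well_right [267.9  45.4] 0.75 [0.4537 0.1867 0.01  ]
tin_a_center [274.  158.8] 0.58 [0.4621 0.0114 0.04  ]
```

View pics/w2.png

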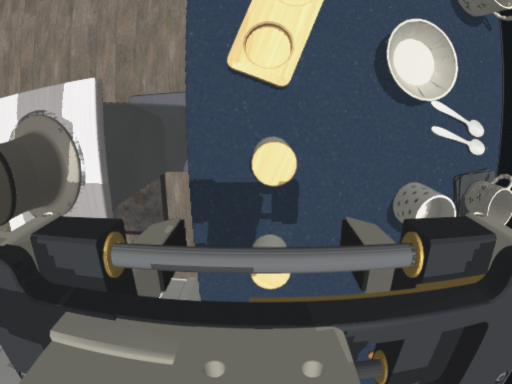

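The second wrist view shows tin A's lid at (274,163), the near recess at (268,45), and tin B just behind the jaw at (270,270). Now I'll triangulate tin A.

```bash
cat > d.py <<'E'
from h import *
np.set_printoptions(precision=4,suppress=True)
p=robot.read_camera("wrist"); o=robot.observe()
o1=dict(tool_pos=np.array([.4318,-.1352,.3347]),tool_rot=[3.1413,-.0004,1.5731])
g=cv2.imread("pics/w1.png")
h=cv2.cvtColor(g,cv2.COLOR_BGR2HSV)
print(h[56,270:304:6].tolist(), h[178,262:300:6].tolist(),h[70:84:3,284].tolist(),h[56,240].tolist())
m=cv2.inRange(h,(12,20,150),(40,255,255))[25:90,255:320]
m=cv2.morphologyEx(m,cv2.MORPH_OPEN,np.ones((3,3)))
c=max(cv2.findContours(m,0,1)[0],key=len)
e=cv2.fitEllipse(c); a1=np.array(e[0])+[255,25]; print(a1,e[1])
for z in(.07,.08,.09): print(z,at_z(ray(p,a1,o1),z),at_z(ray(p,[273.8,162.9],o),z))
print(meet([ray(p,a1,o1),ray(p,[273.8,162.9],o)]))
print(np.array(p["T_tool_cam"]))
E
python3 d.py
```

```text
[[30, 24, 247], [30, 23, 247], [30, 22, 247], [30, 21, 247], [30, 15, 247], [30, 22, 247]] [[30, 28, 247], [30, 24, 247], [30, 23, 247], [30, 21, 247], [30, 26, 247], [30, 20, 247], [30, 25, 247]] [[30, 25, 247], [30, 23, 247], [30, 23, 247], [20, 59, 151], [37, 16, 144]] [107, 100, 115]
[284.2051  56.086 ] (41.10796356201172, 41.72085952758789)
0.07 [0.4598 0.0119 0.07  ] [0.4608 0.0106 0.07  ]
0.08 [0.4591 0.01   0.08  ] [0.4605 0.0124 0.08  ]
0.09 [0.4584 0.0081 0.09  ] [0.4601 0.0141 0.09  ]
(array([0.4601, 0.0112, 0.0731]), [np.float64(0.0005819307335683134), np.float64(0.0005819307335684227)])
[[ 0.0009  0.9655  0.2603  0.0702]
 [ 1.     -0.0009 -0.0002 -0.0003]
 [ 0.      0.2603 -0.9655 -0.1412]
 [ 0.      0.      0.      1.    ]]
```

Call:
carry_out(
  commands=[
    [[0, 0.014, 0], 0, 1],
    [[0, 0, 0.045], 0, 1],
    [[0, 0, 0.045], 0, 1],
    [[0, 0, 0.045], 0, 1],
    [[0, 0, 0.045], 0, 1],
    [[0, 0, 0.045], 0, 1],
    [[0, 0, 0.035], 0, 1],
    [[0, 0, 0.025], 0, 1],
    [[0, 0, 0], 0, 1],
  ],
)

```text
time: 5.35
tool_pos: [0.4596, 0.0126, 0.048]
tool_rot: [-3.138, -0.0, 1.568]
contact_force: [-0.8, 0.0, 0.3]
opening: 0.0916
grip_force: 0.0
```

```bash
python3 w.py w3
```

```text
5.35 [0.4596 0.0126 0.048 ] [-3.1377 -0.0005  1.5684] [-0.1395  0.4994  1.9323 -0.0001  0.7138 -0.137 ] [-0.7839  0.0334  0.2533]
[ 152    0  155   51 1123] [231.0232  28.5076] [0.448  0.1143 0.08  ]
[ 205  208  122   40 1802] [262.1626 227.6243] [0.4592 0.0378 0.08  ]
[103 232  22  46 512] [111.4297 253.7031] [0.3905 0.0232 0.08  ]
[402 232  22  46 514] [414.2879 253.8833] [0.5281 0.0232 0.08  ]
[ 197  272  288   31 2606] [309.5169 288.8676] [0.48   0.0081 0.08  ]
[373 350  15  34 257] [381.5759 367.0506] [ 0.5275 -0.0521  0.08  ]
```

View pics/w3.png

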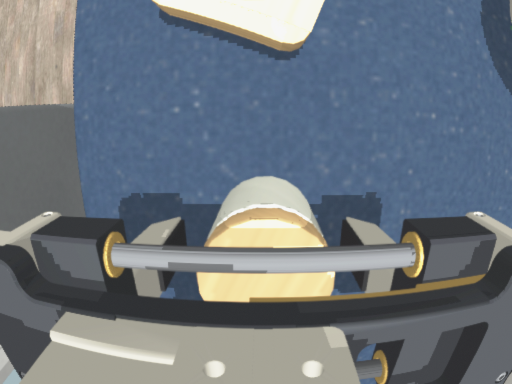

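The tin lies between the pads, with its lid at (266,250) about midway between the jaws. I'll close, lift and heft.

Call:
carry_out(
  commands=[
    [[0, 0, 0], 0, 0],
    [[0, 0, 0], 0, 0],
    [[0, 0, 0], 0, 0],
    [[0, 0, 0], 0, 0],
    [[0, 0, -0.015], 0, 0],
    [[0, 0, -0.025], 0, 0],
    [[0, 0, -0.025], 0, 0],
    [[0, 0, -0.02], 0, 0],
    [[0, 0, 0], 0, 0],
    [[0, 0, 0], 0, 0],
    [[0, 0, 0], 0, 0],
  ],
  newtons=25,
)

```text
time: 6.92
tool_pos: [0.4594, 0.0128, 0.1337]
tool_rot: [-3.139, -0.0, 1.569]
contact_force: [0.9, -0.4, -2.4]
opening: 0.0622
grip_force: 25.0
```

```bash
cat > f.py <<'E'
from h import *
np.set_printoptions(precision=4,suppress=True)
F=[]
for i in range(6): 
    p=robot.read_camera("wrist"); F.append(robot.observe()["contact_force"])
o=robot.observe();print(o["time"],o["tool_pos"],o["tool_rot"],o["opening"],o["grip_force"],np.mean(F,0),np.std(F,0)[2])
for n,z in [("well_left",.01),("well_right",.01)]:
    for d in robot.tip_of(p,n): print(n,np.round(d["at"],1),round(d["p"],2),at_z(ray(p,d["at"],o),z))
E
python3 f.py
```

```text
7.225 [0.46   0.0127 0.1345] [-3.1411  0.0001  1.5688] 0.062099103131541815 24.999578433780698 [ 0.1487 -0.1332 -1.729 ] 0.6120145192426025
well_right [259.2   1. ] 0.59 [0.4565 0.1863 0.01  ]
```

Tin A reads about 1.7 N (0.18 kg), so it is a light one and goes in the stand. I'll look at the recesses from above.

Call:
carry_out(
  commands=[
    [[0.015, 0.005, -0.04], 0, 0],
    [[0.02, 0.005, -0.045], 0, 0],
    [[0.02, 0.005, -0.045], 0, 0],
    [[0.02, 0.005, -0.04], 0, 0],
    [[0, 0, 0], 0, 0],
    [[0, 0, 0], 0, 0],
  ],
)

```text
time: 8.07
tool_pos: [0.4796, 0.0874, 0.3036]
tool_rot: [-3.14, 0.0, 1.569]
contact_force: [-0.5, -0.6, -2.1]
opening: 0.0623
grip_force: 25.0
```

```bash
python3 w.py w4
cat > g.py <<'E'
from h import *
np.set_printoptions(precision=4,suppress=True)
o=robot.observe();p=robot.read_camera("wrist")
cv2.imwrite("pics/w4c.png",cv2.cvtColor(p["pixels"][0:250,130:400],cv2.COLOR_RGB2BGR).repeat(2,0).repeat(2,1))
m=cv2.inRange(cv2.cvtColor(p["pixels"],cv2.COLOR_RGB2HSV),(10,20,110),(36,255,255)); m[:,:190]*=0+1
m=cv2.morphologyEx(m,cv2.MORPH_CLOSE,np.ones((7,7)))
for c in cv2.findContours(m,0,1)[0]:
    if cv2.contourArea(c)>1500: print(cv2.boundingRect(c),[at_z(ray(p,q,o),.026)[:2] for q in cv2.boxPoints(cv2.minAreaRect(c))], at_z(ray(p,cv2.minAreaRect(c)[0],o),.026))
E
python3 g.py
```

```text
8.075 [0.4796 0.0874 0.3036] [-3.1397  0.0005  1.569 ] [ 0.0232  0.2313  1.512  -0.0004  1.4002  0.0251] [-0.5177 -0.55   -2.1498]
well_left [272.7  24.9] 0.65 [0.4931 0.2877 0.01  ]
well_right [244.1  90.3] 0.94 [0.4517 0.1886 0.01  ]
[ 202    0  116  138 4977] [251.7653  60.1061] [0.4655 0.2211 0.08  ]
[ 204  207  119   41 3359] [261.9416 229.6972] [0.4775 0.0041 0.08  ]
[147 236   8  44 183] [149.8689 257.0601] [ 0.314  -0.0425  0.08  ]
[371 236   9  45 181] [375.779  259.4254] [ 0.6436 -0.0464  0.08  ]
[ 195  272  136   26 3111] [260.8978 284.9875] [ 0.4758 -0.0836  0.08  ]
(50, 330, 127, 36) [array([-0.0707, -0.369 ]), array([-0.0133, -0.2762]), array([ 0.3094, -0.267 ]), array([ 0.2883, -0.3428])] [ 0.1529 -0.3017  0.026 ]
(195, 271, 136, 27) [array([ 0.3659, -0.0966]), array([ 0.589 , -0.0945]), array([ 0.5948, -0.1479]), array([ 0.3605, -0.1503])] [ 0.4778 -0.1182  0.026 ]
(204, 178, 119, 70) [array([0.3924, 0.0622]), array([0.5651, 0.062 ]), array([ 0.5718, -0.0495]), array([ 0.3853, -0.0494])] [0.4787 0.0091 0.026 ]
(0, 158, 62, 87) [array([-0.0347,  0.109 ]), array([0.138 , 0.1002]), array([ 0.1   , -0.0606]), array([-0.1022, -0.0792])] [0.041  0.0228 0.026 ]
(376, 60, 75, 87) [array([0.6432, 0.2392]), array([0.7769, 0.2579]), array([0.7826, 0.1175]), array([0.6463, 0.1112])] [0.7059 0.18   0.026 ]
(201, 0, 117, 138) [array([0.3852, 0.1552]), array([0.4661, 0.3642]), array([0.5625, 0.3211]), array([0.4807, 0.1142])] [0.4736 0.2327 0.026 ]
(0, 0, 162, 133) [array([-0.0402,  0.4332]), array([0.329, 0.334]), array([0.33  , 0.1318]), array([-0.0253,  0.1595])] [0.1899 0.2477 0.026 ]
```

View pics/w4c.png

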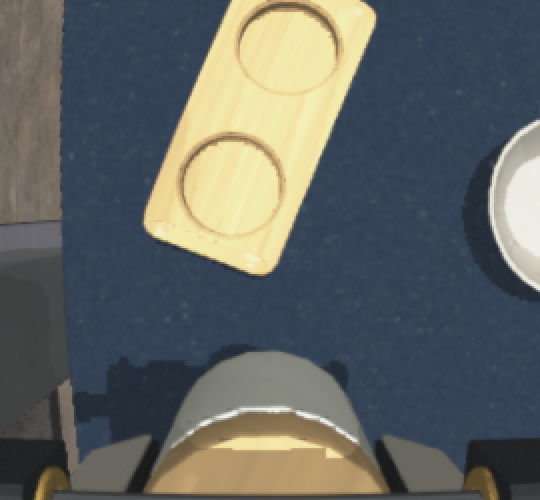

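The crop shows the right recess's mouth centred near full-frame (246,92) and the left near (275,23). The bowl is well off to the right. I'll go nearer the left recess.

Call:
carry_out(
  commands=[
    [[0.033, 0.004, 0.02], 0, 0],
    [[0.033, 0.004, 0.02], 0, 0],
    [[0.033, 0.004, 0.02], 0, 0],
    [[0.033, 0.004, 0.02], 0, 0],
    [[0, 0, 0], 0, 0],
    [[0, 0, 0], 0, 0],
  ],
)

```text
time: 9.07
tool_pos: [0.4965, 0.2191, 0.2246]
tool_rot: [-3.141, 0.001, 1.569]
contact_force: [0.3, -0.1, -0.8]
opening: 0.0619
grip_force: 25.0
```

```bash
cat > k.py <<'E'
from h import *
import sys
np.set_printoptions(precision=4,suppress=True)
o=robot.observe();p=robot.read_camera("wrist")
print(o["time"],o["tool_pos"],o["tool_rot"],o["grip_force"])
cv2.imwrite(f"pics/{sys.argv[1]}.png",cv2.cvtColor(p["pixels"],cv2.COLOR_RGB2BGR))
for uv in [(246,92),(274.7,23.5)]:
    q=dict(tool_pos=np.array([.4796,.0874,.3036]),tool_rot=[-3.1397,.0005,1.569]); print("w4 mouth",at_z(ray(p,uv,q),.026))
for n,z in [("well_left",.01),("well_right",.01),("stand",0)]:
    for d in robot.tip_of(p,n): print(n,np.round(d["at"],1),round(d["p"],2),at_z(ray(p,d["at"],o),z))
# rectify the plane z=0.026 into a top-down map, 1 mm -> 2 px, and look for circles there
xs=np.arange(.38,.58,.0005); ys=np.arange(.36,.12,-.0005)
T=np.linalg.inv(np.linalg.inv(np.eye(4))) 
from scipy.spatial.transform import Rotation as R
W=np.eye(4);W[:3,:3]=R.from_euler('xyz',o["tool_rot"]).as_matrix();W[:3,3]=o["tool_pos"]
C=np.linalg.inv(W@np.array(p["T_tool_cam"]))
X,Y=np.meshgrid(xs,ys); P=np.stack([X,Y,0*X+.026,0*X+1],-1)@C.T
a,b,c=P[...,0],-P[...,1],-P[...,2]; r=np.hypot(a,b); th=np.arctan2(r,c)
mp=cv2.remap(p["pixels"],(p["cx"]+p["fx"]*th*a/r).astype(np.float32),(p["cy"]+p["fy"]*th*b/r).astype(np.float32),1)
cv2.imwrite(f"pics/{sys.argv[1]}m.png",cv2.cvtColor(mp,cv2.COLOR_RGB2BGR))
g=cv2.GaussianBlur(cv2.cvtColor(mp,cv2.COLOR_RGB2GRAY),(5,5),0)
cs=cv2.HoughCircles(g,cv2.HOUGH_GRADIENT,1.2,40,param1=60,param2=22,minRadius=66,maxRadius=80)
if cs is not None:
    for u,v,rr in cs[0][:6]: print("circle",xs[0]+u*.0005,ys[0]-v*.0005,rr*.0005)
E
python3 k.py w5
```

```text
9.075 [0.4965 0.2191 0.2246] [-3.1412  0.0007  1.5689] 24.999615157539665
w4 mouth [0.4554 0.1849 0.026 ]
w4 mouth [0.4954 0.285  0.026 ]
well_left [262.3 111.2] 0.66 [0.4955 0.2893 0.01  ]
well_right [231.7 194.9] 0.59 [0.4571 0.1864 0.01  ]
stand [245.3 154.4] 0.58 [0.4743 0.2359 0.    ]
circle 0.4943000051379204 0.2870999953150749 0.035340004
circle 0.45410001009702683 0.18509998977184294 0.037680004
```

View pics/w5m.png

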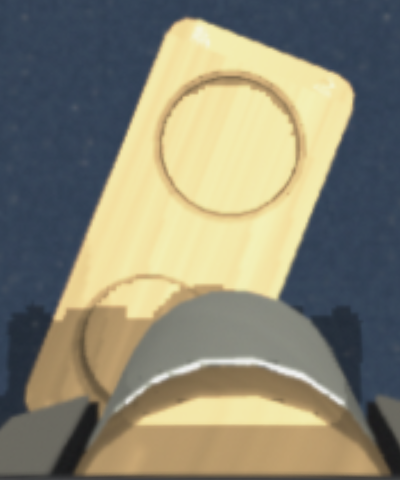

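The rectified map shows the left recess at map (230,144), i.e. about (0.495, 0.2875). The right recess is then about (0.4545, 0.186), 109 mm from it, which fits. I'll move over the left one and lower to just above the mouth.

Call:
carry_out(
  commands=[
    [[0.035, -0.001, 0], 0, 0],
    [[0.035, 0, 0], 0, 0],
    [[0, 0, 0.04], 0, 0],
    [[0, 0, 0.04], 0, 0],
    [[0, 0, 0.035], 0, 0],
    [[0, 0, 0.02], 0, 0],
    [[0, 0, 0], 0, 0],
    [[0, 0, 0], 0, 0],
  ],
)

```text
time: 10.28
tool_pos: [0.4965, 0.2896, 0.091]
tool_rot: [3.14, -0.001, 1.568]
contact_force: [-0.1, 0.0, -2.1]
opening: 0.0618
grip_force: 25.0
```

```bash
python3 k.py w6 | head -1
```

```text
10.275 [0.4965 0.2896 0.091 ] [ 3.1396 -0.0007  1.5683] 24.9996539642234
```

View pics/w6.png

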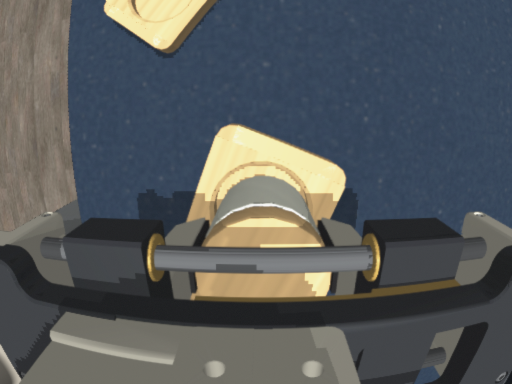

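Tin A's underside is centred over the mouth at about (262,190). I'll lower it.

Call:
carry_out(
  commands=[
    [[0, -0.001, 0.01], 0, 0],
    [[0, 0, 0.01], 0, 0],
    [[0, 0, 0.008], 0, 0],
    [[0, 0, 0.002], 0, 0],
    [[0, 0, 0], 0, 0],
    [[0, 0, 0], 0, 0],
  ],
)

```text
time: 11.22
tool_pos: [0.4942, 0.2895, 0.0598]
tool_rot: [-3.141, 0.0, 1.569]
contact_force: [-4.2, -1.3, 6.1]
opening: 0.0618
grip_force: 25.0
```

Call:
carry_out(
  commands=[
    [[0, 0, 0], 0, 0.8],
    [[0, 0, 0], 0, 1],
    [[0, 0, 0], 0, 1],
    [[0, 0, -0.03], 0, 1],
    [[0, 0, -0.04], 0, 1],
    [[0, 0, -0.05], 0, 1],
    [[0, 0, -0.05], 0, 1],
    [[-0.02, -0.01, -0.05], 0, 1],
    [[-0.05, -0.01, 0], 0, 1],
    [[-0.06, -0.01, 0], 0, 1],
    [[-0.06, 0, 0], 0, 1],
    [[-0.06, 0, 0], 0, 1],
    [[-0.06, 0, 0], 0, 1],
    [[0, 0, 0], 0, 1],
    [[0, 0, 0], 0, 1],
  ],
)

```text
time: 13.1
tool_pos: [0.464, -0.0201, 0.2796]
tool_rot: [-3.142, -0.0, 1.568]
contact_force: [1.3, 0.7, 0.1]
opening: 0.0916
grip_force: 0.0
```

```bash
cat > t.py <<'E'
from h import *
import sys
np.set_printoptions(precision=4,suppress=True)
o=robot.observe();p=robot.read_camera("wrist")
print(o["time"],o["tool_pos"],o["tool_rot"])
m=cv2.inRange(cv2.cvtColor(p["pixels"],cv2.COLOR_RGB2HSV),(10,10,140),(40,255,255)); m[:,:200]=0; m[225:]=0
m=cv2.morphologyEx(m,cv2.MORPH_OPEN,np.ones((3,3)))
for c in cv2.findContours(m,0,1)[0]:
    if cv2.contourArea(c)>500 and len(c)>5:
        e=cv2.fitEllipse(c); print(cv2.boundingRect(c),np.round(e[0],1),np.round(e[1],1),at_z(ray(p,e[0],o),.08),at_z(ray(p,e[0],o),.09))
for d in robot.tip_of(p,"tin_a_center"): print(np.round(d["at"],1),round(d["p"],2),at_z(ray(p,d["at"],o),.04))
cv2.imwrite(f"pics/{sys.argv[1]}.png",cv2.cvtColor(p["pixels"],cv2.COLOR_RGB2BGR))
t=robot.read_camera("top")
for d in robot.tip_of(t,"tin_a_center"): print("top",np.round(d["at"],1),round(d["p"],2),at_z(ray(t,d["at"]),.04),at_z(ray(t,d["at"]),.05))
cv2.imwrite(f"pics/{sys.argv[1]}t.png",cv2.cvtColor(t["pixels"],cv2.COLOR_RGB2BGR))
E
python3 t.py t1
```

```text
13.1 [ 0.464  -0.0201  0.2796] [-3.1416 -0.0005  1.5679]
(390, 0, 77, 78) [428.5  35. ] [69.5 86.9] [0.6736 0.1606 0.08  ] [0.6675 0.1574 0.09  ]
(209, 0, 93, 60) [256.6  25.2] [59.4 91.9] [0.4569 0.1519 0.08  ] [0.4571 0.1489 0.09  ]
top [212. 234.] 0.69 [0.4874 0.288  0.04  ] [0.4836 0.2888 0.05  ]
```

Call:
carry_out(
  commands=[
    [[-0.05, -0.002, 0], 0, 1],
    [[-0.05, -0.002, 0], 0, 1],
    [[-0.05, -0.002, 0], 0, 1],
    [[-0.05, 0, 0], 0, 1],
    [[0, 0, 0], 0, 1],
    [[0, 0, 0], 0, 1],
  ],
)

```text
time: 14.05
tool_pos: [0.4578, -0.219, 0.2795]
tool_rot: [-3.141, -0.001, 1.57]
contact_force: [-0.2, 1.0, -0.3]
opening: 0.0915
grip_force: 0.0
```

```bash
python3 t.py t2
```

```text
14.05 [ 0.4578 -0.219   0.2795] [-3.1412 -0.0008  1.5698]
(243, 198, 44, 27) [264.5 213.1] [27.5 45. ] [ 0.4593 -0.2701  0.08  ] [ 0.4593 -0.2665  0.09  ]
(460, 115, 52, 110) [489.8 169.9] [ 51.5 108.5] [ 0.7882 -0.2108  0.08  ] [ 0.7785 -0.2089  0.09  ]
(235, 92, 55, 54) [259.6 121.4] [44.1 56.6] [ 0.4536 -0.1602  0.08  ] [ 0.4538 -0.1599  0.09  ]
(411, 42, 49, 58) [433.4  72. ] [42.9 58. ] [ 0.6729 -0.0866  0.08  ] [ 0.6666 -0.0885  0.09  ]
(443, 39, 41, 53) [463.5  64.9] [37.3 54.5] [ 0.7239 -0.0688  0.08  ] [ 0.7161 -0.0712  0.09  ]
top [212.6 232.7] 0.87 [0.4907 0.2841 0.04  ] [0.4869 0.285  0.05  ]
```

Call:
carry_out(
  commands=[
    [[0.032, -0.001, 0], 0, 1],
    [[0.031, 0, 0.02], 0, 1],
    [[0, 0, 0.045], 0, 1],
    [[0, 0, 0.045], 0, 1],
    [[0, 0, 0.045], 0, 1],
    [[0, 0, 0.045], 0, 1],
    [[0, 0, 0.03], 0, 1],
    [[0, 0, 0], 0, 1],
  ],
)

```text
time: 15.25
tool_pos: [0.4556, -0.156, 0.0483]
tool_rot: [-3.138, -0.002, 1.57]
contact_force: [1.1, -0.4, -0.2]
opening: 0.0918
grip_force: 0.0
```

```bash
cat > n.py <<'E'
from h import *
# y of the tin between the jaws, from the enamel/lid line (brightness falls) in the middle column; uz = height above TCP of that line
import sys
np.set_printoptions(precision=4,suppress=True)
def off(p,o,lidz):
    col=p["pixels"][160:250,258:268].mean(1).astype(int)
    return col,[(r,at_z(ray(p,[263,r],o),lidz)[1]) for r in range(190,236,4)]
o=robot.observe();p=robot.read_camera("wrist")
print(o["time"],o["tool_pos"],o["tool_rot"])
col,l=off(p,o,float(sys.argv[1]))
s=col[:,0]-col[:,2]; print("r-b from 160:",s.tolist()); print(np.array(l))
cv2.imwrite(f"pics/{sys.argv[2]}.png",cv2.cvtColor(p["pixels"],cv2.COLOR_RGB2BGR))
E
python3 n.py .062 n1
```

```text
15.25 [ 0.4556 -0.156   0.0483] [-3.1377 -0.002   1.57  ]
r-b from 160: [-52, -54, -54, -55, -54, -55, -54, -54, -54, -54, -54, -54, -55, -54, -43, -7, 9, 10, 11, 11, 11, 11, 11, 10, 10, 10, 10, 11, 11, 10, 10, 10, 11, 10, 11, 10, 10, 11, 11, 11, 10, 9, 3, 1, 0, 32, 71, 80, 81, 82, 84, 84, 85, 85, 85, 85, 79, 44, 7, 4, 3, 2, 2, 2, 2, 3, 3, 3, 6, 52, 66, 66, 66, 66, 66, 66, 66, 67, 66, 66, 67, 66, 66, 66, 66, 66, 76, 65, 9, -5]
[[190.      -0.1203]
 [194.      -0.1222]
 [198.      -0.124 ]
 [202.      -0.1259]
 [206.      -0.1278]
 [210.      -0.1297]
 [214.      -0.1316]
 [218.      -0.1336]
 [222.      -0.1356]
 [226.      -0.1375]
 [230.      -0.1395]
 [234.      -0.1416]]
```

Call:
carry_out(
  commands=[
    [[-0.0015, 0, 0], 0, 0.9],
    [[0, 0, 0], 0, 0],
    [[0, 0, 0], 0, 0],
    [[0, 0, 0], 0, 0],
    [[0, 0, 0], 0, 0],
    [[0, 0, -0.015], 0, 0],
    [[0, 0, -0.025], 0, 0],
    [[0, 0, -0.025], 0, 0],
    [[0, 0, -0.02], 0, 0],
    [[0, 0, 0], 0, 0],
    [[0, 0, 0], 0, 0],
    [[0, 0, 0], 0, 0],
  ],
  newtons=25,
)

```text
time: 16.8
tool_pos: [0.4561, -0.1585, 0.1338]
tool_rot: [-3.14, -0.001, 1.569]
contact_force: [0.1, 0.1, -4.3]
opening: 0.0628
grip_force: 25.0
```

```bash
python3 f.py
```

```text
17.1 [ 0.4566 -0.1588  0.1344] [-3.1411 -0.0002  1.5687] 0.062082000692122774 24.999383222311735 [ 0.0133 -0.298  -4.2267] 0.6947717355068016
```

Tin B reads 4.2 N (0.43 kg), so it is the full one. I'll put it back where it stood and fetch tin C.

Call:
carry_out(
  commands=[
    [[0, 0, 0.025], 0, 0],
    [[0, 0, 0.025], 0, 0],
    [[0, 0, 0.02], 0, 0],
    [[0, 0, 0.01], 0, 0],
    [[0, 0, 0.004], 0, 0],
    [[0, 0, 0.001], 0, 0],
    [[0, 0, 0], 0, 0],
    [[0, 0, 0], 0, 0.8],
    [[0, 0, 0], 0, 1],
    [[0, 0, 0], 0, 1],
    [[0, 0, -0.03], 0, 1],
    [[0, 0, -0.045], 0, 1],
    [[0, 0, -0.05], 0, 1],
    [[-0.02, 0, -0.05], 0, 1],
    [[-0.06, 0, -0.05], 0, 1],
    [[-0.06, 0, 0], 0, 1],
    [[-0.05, 0, 0], 0, 1],
    [[0, 0, 0], 0, 1],
    [[0, 0, 0], 0, 1],
  ],
)

```text
time: 19.58
tool_pos: [0.4562, -0.3363, 0.2644]
tool_rot: [-3.141, -0.001, 1.568]
contact_force: [0.7, 0.6, 0.1]
opening: 0.0918
grip_force: 0.0
```

```bash
python3 t.py t3
```

```text
19.575 [ 0.4562 -0.3363  0.2644] [-3.1411 -0.0009  1.5684]
(239, 117, 56, 56) [266.1 144.9] [55.1 55.4] [ 0.4594 -0.3029  0.08  ] [ 0.4593 -0.3017  0.09  ]
(475, 42, 37, 100) [496.1  88.3] [ 36.  107.9] [ 0.7726 -0.2117  0.08  ] [ 0.7628 -0.2134  0.09  ]
(414, 0, 57, 38) [448.8  15.5] [26.4 66.1] [ 0.6904 -0.1269  0.08  ] [ 0.6832 -0.1311  0.09  ]
(236, 0, 56, 53) [262.1  21.9] [50.7 57.8] [ 0.4552 -0.1648  0.08  ] [ 0.4553 -0.1679  0.09  ]
top [210.3 230.3] 0.94 [0.5023 0.2874 0.04  ] [0.4985 0.2882 0.05  ]
```

Call:
carry_out(
  commands=[
    [[0.034, 0.003, 0], 0, 1],
    [[0, 0, 0.045], 0, 1],
    [[0, 0, 0.045], 0, 1],
    [[0, 0, 0.045], 0, 1],
    [[0, 0, 0.045], 0, 1],
    [[0, 0, 0.035], 0, 1],
    [[0, 0, 0], 0, 1],
    [[0, 0, 0], 0, 1],
  ],
)

```text
time: 20.78
tool_pos: [0.4603, -0.3031, 0.0512]
tool_rot: [3.14, 0.002, 1.569]
contact_force: [-0.1, -0.2, -0.4]
opening: 0.0917
grip_force: 0.0
```

```bash
python3 n.py .062 n2
```

```text
20.775 [ 0.4603 -0.3031  0.0512] [3.1399 0.0015 1.5695]
r-b from 160: [-56, -56, -56, -56, -56, -56, -56, -56, -56, -56, -56, -56, -48, -16, 7, 9, 9, 9, 9, 9, 9, 9, 8, 8, 8, 9, 8, 9, 9, 9, 8, 8, 9, 8, 8, 8, 8, 9, 12, 8, 0, 0, 0, 38, 80, 84, 85, 86, 86, 86, 85, 85, 85, 85, 44, 4, 3, 2, 3, 3, 3, 3, 3, 3, 3, 3, 4, 46, 61, 61, 61, 61, 61, 61, 61, 61, 61, 61, 61, 61, 61, 61, 61, 61, 61, 61, 73, 67, 8, -5]
[[190.      -0.2682]
 [194.      -0.27  ]
 [198.      -0.2719]
 [202.      -0.2739]
 [206.      -0.2758]
 [210.      -0.2778]
 [214.      -0.2797]
 [218.      -0.2817]
 [222.      -0.2837]
 [226.      -0.2858]
 [230.      -0.2878]
 [234.      -0.2899]]
```

Call:
carry_out(
  commands=[
    [[-0.0015, 0, 0], 0, 0.9],
    [[0, 0, 0], 0, 0],
    [[0, 0, 0], 0, 0],
    [[0, 0, 0], 0, 0],
    [[0, 0, 0], 0, 0],
    [[0, 0, -0.015], 0, 0],
    [[0, 0, -0.025], 0, 0],
    [[0, 0, -0.025], 0, 0],
    [[0, 0, -0.02], 0, 0],
    [[0, 0, 0], 0, 0],
    [[0, 0, 0], 0, 0],
    [[0, 0, 0], 0, 0],
  ],
  newtons=25,
)

```text
time: 22.32
tool_pos: [0.459, -0.3039, 0.1337]
tool_rot: [-3.14, -0.001, 1.569]
contact_force: [0.4, -0.2, -2.1]
opening: 0.0611
grip_force: 25.0
```

```bash
python3 f.py
```

```text
22.625 [ 0.4594 -0.3043  0.1344] [-3.1412 -0.0003  1.5688] 0.06152148120291309 24.999655702267773 [ 0.0642  0.2773 -2.4643] 0.4780161448384496
```

Tin C is also light (2.5 N), so it goes in the right recess.

Call:
carry_out(
  commands=[
    [[0, 0, -0.045], 0, 0],
    [[0.02, 0, -0.045], 0, 0],
    [[0.05, -0.001, 0], 0, 0],
    [[0.05, -0.001, 0], 0, 0],
    [[0.05, -0.001, 0], 0, 0],
    [[0.05, -0.001, 0], 0, 0],
    [[0.05, -0.001, 0], 0, 0],
    [[0.05, 0, 0], 0, 0],
    [[0.05, 0, 0], 0, 0],
    [[0.045, 0, 0], 0, 0],
    [[0, 0, 0], 0, 0],
    [[0, 0, 0], 0, 0],
    [[0, 0, 0], 0, 0],
  ],
)

```text
time: 24.35
tool_pos: [0.4554, 0.1096, 0.2247]
tool_rot: [3.142, 0.0, 1.567]
contact_force: [0.4, -0.1, -2.7]
opening: 0.0614
grip_force: 25.0
```

```bash
python3 k.py w7
```

```text
24.35 [0.4554 0.1096 0.2247] [3.1416 0.0004 1.5673] 24.999593492830172
w4 mouth [0.4554 0.1849 0.026 ]
w4 mouth [0.4954 0.285  0.026 ]
well_right [264.2 105.7] 0.94 [0.4568 0.1865 0.01  ]
stand [278.7  65.1] 0.88 [0.4746 0.2372 0.    ]
circle 0.45410001009702683 0.18449999451637267 0.035340004
circle 0.5027000132203102 0.3128999961912632 0.03762
circle 0.4943000051379204 0.2894999986886978 0.035040002
```

View pics/w7m.png

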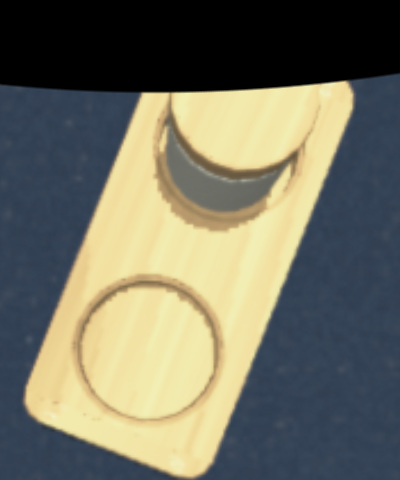

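Tin A sits upright in the left recess. The right recess is at map (148,347), i.e. about (0.4545, 0.1855). I'll place C.

Call:
carry_out(
  commands=[
    [[0.039, -0.001, 0], 0, 0],
    [[0.0385, 0, 0], 0, 0],
    [[0, 0, 0.04], 0, 0],
    [[0, 0, 0.04], 0, 0],
    [[0, 0, 0.03], 0, 0],
    [[0, 0, 0.02], 0, 0],
    [[0, 0, 0], 0, 0],
    [[0, 0, 0], 0, 0],
    [[0, 0, 0], 0, 0],
  ],
)

```text
time: 25.68
tool_pos: [0.4551, 0.1883, 0.0957]
tool_rot: [3.14, -0.0, 1.569]
contact_force: [1.0, 0.5, -2.0]
opening: 0.0611
grip_force: 25.0
```

Call:
carry_out(
  commands=[
    [[-0.001, 0, 0.01], 0, 0],
    [[0, 0, 0.01], 0, 0],
    [[0, 0, 0.009], 0, 0],
    [[0, 0, 0.004], 0, 0],
    [[0, 0, 0], 0, 0],
    [[0, 0, 0], 0, 0],
  ],
)

```text
time: 26.42
tool_pos: [0.4546, 0.1873, 0.0619]
tool_rot: [3.141, -0.0, 1.569]
contact_force: [-0.2, 0.6, -1.5]
opening: 0.0617
grip_force: 25.0
```

Call:
carry_out(
  commands=[
    [[0, 0, 0.001], 0, 0],
    [[0, 0, 0.001], 0, 0],
    [[0, 0, 0], 0, 0],
    [[0, 0, 0], 0, 0],
  ],
)

```text
time: 26.92
tool_pos: [0.4545, 0.1872, 0.06]
tool_rot: [3.141, -0.0, 1.569]
contact_force: [-1.1, 0.3, 3.2]
opening: 0.0611
grip_force: 25.0
```

Call:
carry_out(
  commands=[
    [[0, 0, 0], 0, 0.8],
    [[0, 0, 0], 0, 1],
    [[0, 0, 0], 0, 1],
    [[0, 0, -0.03], 0, 1],
    [[0, 0, -0.04], 0, 1],
    [[0, 0, -0.05], 0, 1],
    [[0, 0, -0.05], 0, 1],
    [[-0.05, 0, -0.03], 0, 1],
    [[-0.06, 0, 0], 0, 1],
    [[-0.06, 0, 0], 0, 1],
    [[-0.06, 0, 0], 0, 1],
    [[-0.06, 0, 0], 0, 1],
    [[-0.06, 0.002, 0], 0, 1],
    [[-0.04, 0, 0], 0, 1],
    [[0, 0, 0], 0, 1],
    [[0, 0, 0], 0, 1],
  ],
)

```text
time: 28.92
tool_pos: [0.4554, -0.2022, 0.2595]
tool_rot: [-3.141, -0.001, 1.569]
contact_force: [0.2, -0.7, 0.7]
opening: 0.0918
grip_force: 0.0
```

```bash
python3 t.py t4
```

```text
28.925 [ 0.4554 -0.2022  0.2595] [-3.1411 -0.0007  1.5686]
(467, 126, 45, 99) [492.2 179.1] [ 44.4 109.5] [ 0.7742 -0.2034  0.08  ] [ 0.7643 -0.2012  0.09  ]
(236, 106, 57, 57) [262.  136.7] [45.3 59.6] [ 0.4541 -0.1592  0.08  ] [ 0.4542 -0.1584  0.09  ]
(418, 51, 51, 60) [442.4  81.5] [46.5 59.5] [ 0.6716 -0.0835  0.08  ] [ 0.6649 -0.085   0.09  ]
(454, 49, 41, 56) [473.9  76.5] [38.5 56.5] [ 0.7242 -0.0692  0.08  ] [ 0.7158 -0.0712  0.09  ]
top [210.5 231.7] 0.56 [0.4974 0.289  0.04  ] [0.4935 0.2898 0.05  ]
```

Call:
carry_out(
  commands=[
    [[0.043, 0, 0], 0, 1],
    [[0, 0, 0.045], 0, 1],
    [[0, 0, 0.045], 0, 1],
    [[0, 0, 0.045], 0, 1],
    [[0, 0, 0.045], 0, 1],
    [[0, 0, 0.03], 0, 1],
    [[0, 0, 0], 0, 1],
    [[0, 0, 0], 0, 0],
    [[0, 0, 0], 0, 0],
    [[0, 0, 0], 0, 0],
    [[0, 0, 0], 0, 0],
    [[0, 0, -0.015], 0, 0],
    [[0, 0, -0.03], 0, 0],
    [[0, 0, -0.04], 0, 0],
    [[0, 0, -0.04], 0, 0],
    [[0, 0, -0.04], 0, 0],
    [[0, 0, -0.035], 0, 0],
    [[0, 0, -0.015], 0, 0],
    [[0, 0, 0], 0, 0],
    [[0, 0, 0], 0, 0],
  ],
  newtons=30,
)

```text
time: 31.62
tool_pos: [0.455, -0.1595, 0.2638]
tool_rot: [-3.14, -0.001, 1.569]
contact_force: [-0.0, -0.5, -5.0]
opening: 0.0624
grip_force: 30.0
```

Call:
carry_out(
  commands=[
    [[0, 0, 0], 0, 0],
    [[0, 0, 0], 0, 0],
    [[0, 0, 0], 0, 0],
    [[0, 0, 0], 0, 0],
  ],
)

```text
time: 32.12
tool_pos: [0.4557, -0.1598, 0.2646]
tool_rot: [-3.141, -0.0, 1.569]
contact_force: [-0.0, 0.3, -4.0]
opening: 0.0625
grip_force: 30.0
```

```bash
python3 f.py
python3 - <<'E'
from h import *
a=robot.read_camera("scene")["pixels"]; b=robot.read_camera("top")["pixels"]
im=np.hstack([cv2.resize(a[100:340,130:390],None,fx=1.5,fy=1.5),cv2.resize(b[100:340,150:410],None,fx=1.5,fy=1.5)])
cv2.imwrite("pics/final.png",cv2.cvtColor(im,cv2.COLOR_RGB2BGR))
E
```

```text
32.425 [ 0.4557 -0.1598  0.2648] [3.1415 0.0001 1.5688] 0.06229223885307891 29.996961671859026 [-0.385   0.026  -4.0173] 0.44842896383587194
```

View pics/final.png

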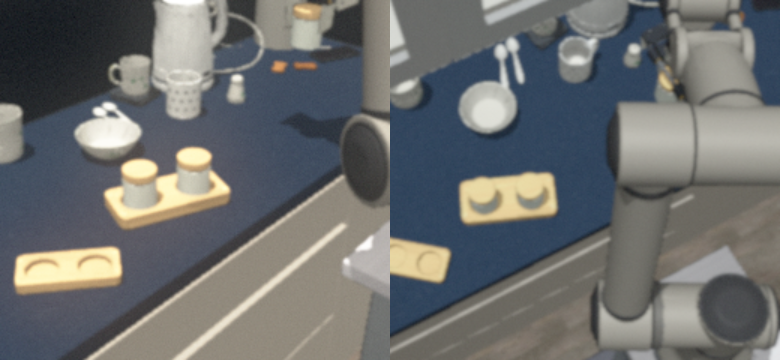

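The final view shows both light tins upright in the larger stand at (140,185) and (193,170). The mug, bowl and shaker are where they were, and the full tin is held up in the gripper at (306,25).

```bash
python3 -c "
from cell import robot
print(robot.hand_in())"
```

```text
the job is handed in; nothing more can be done
None
```

The job is handed in: the two lighter tins (about 0.18 and 0.25 kg) stand upright in the larger oak stand, and the full tin (about 0.42 kg) is held upright in the gripper about 21 cm above the worktop.

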